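Shut and latch the cartridge box

ROBOT

A 7-joint arm with a two-finger parallel gripper is mounted at the origin on the work surface. World frame = base frame: x ahead of the robot, y to its left, z up, the work surface at z = 0. Lengths are in m, angles in rad, forces in N, time in s.
With the tool pointing down it reaches from about 0.4 to 0.85 m from the base axis. Payload 4.5 kg.
Tool frame: the origin (TCP) lies where the fingers leave the gripper's body, on its centre line; the fingertips stand 64 mm ahead of it and the grasp point (between the pads) lies 45 mm ahead of it; z points along the fingers, y is the line along which they close (so a half turn about z gives the same grasp; the last joint's range is limited). The gripper opens to 88 mm and grips with 3 to 60 N. Pads are 18 mm wide; open, the fingers measure 123 mm over their backs; the gripper's body (75 mm by 187 mm) begins 45 mm behind the grasp point.
Start: joints at [1.328, 0.689, -0.195, 1.565, 0.157, 0.902, -0.215], TCP at [0.171, -0.601, 0.303] pointing down, gripper open.
Joint ranges: [-3.01, 3.01], [-0.46, 2.08], [-1.47, 1.51], [0.13, 2.56], [-1, 4.14], [0.04, 2.09], [-2.66, 2.66]. Speed limits (rad/s): [2.57, 2.57, 3.14, 3.14, 3.14, 3.14, 3.14].

INTERFACE

Orientations are given as [roll, pitch, yaw] about the fixed x, y, z axes, in that order (R = Rz(yaw) Ry(pitch) Rx(roll)).
In Python, from workcell import get_obs, snapshot, ticket gives the robot as it stands.
- The arm moves only by the tool drive_tool, never from a script. Its arguments are lists of equal length, an entry for each row: "travel": the shift along the tool's x, y, z in cm, a list of three; "dr": the turn, a rotation vector about the tool's x, y, z in rad, a list of three. A call has 1 to 5 rows; each row shifts and turns the commanded pose from where the row before left it, along the tool's axes as they then stand; what a row does not reach is not made up. A row lasts 1/10 s, in which the tool goes at most 50 mm and 8.59 degrees, less where a joint would pass 70% of its speed; a pose out of reach is approached as far as the arm can. A call is refused whole if a number of a shift passes 5 or a number of a turn 0.15, either way. A call with a gripper value outside its range is refused whole. "claw" is the opening, from 0 (shut) to 1 (fully open), set as the call begins (left out, the last holds). The fingers move at their own pace and stop on an object; "force" is the grip in N (left out, the last holds). Time passes only in rows, so rows that do not move let the fingers close. It gives the time, the measured TCP pose, the force, the opening and the grip force at its end, in the units of the state.
- get_obs(): the state, without advancing time (a new reading comes with each control period).
- snapshot(name): name is "scene" or "side" or "wrist"; returns a dict with "img" (384x512x3 uint8, blue, green, red), "z_map" (384x512 float32, m along the optical axis (not along the pixel's ray), 0 where there is no reading), "mtx" (3x3 intrinsics, pixels), "rvec" (rotation vector, rad) and "tvec" (3), from world to camera coordinates, as OpenCV has them. Camera axes: x right, y down, z forward; pixel columns grow to the right and rows downward; lengths in m; the calibration is good to about 2 mm. The wrist camera is an equidistant fisheye: a pixel r from the principal point sees the ray r / f radians off the axis. A picture is of the moment at which its call begins.
- ticket.close_job(): hands the job in; it is judged then, once.
The state is a dict: "t": time; "joint_pos": joint angles; "joint_vel": joint speeds; "tau": joint torques, N m; "tool_pos": TCP position; "ee_rot": TCP orientation; "ft_force": force on the tool from outside, world axes, zero at the start; "ft_torque": the same for the moment, N m; "opening": finger opening in m; "finger_force": force on a finger pad.
Only numpy, scipy, OpenCV 4.12 (cv2) and the standard library are available. Lean on these libraries where they do the work, as an engineer would, in place of code of your own. Each camera call takes 0.05 s, during which the arm holds its last target. There are 200 camera calls.

TASK

Push the sliding door of the plywood box fully shut by its white knob, then push the red latch post round, counterclockwise seen from above, up over the cam until it drops into the low notch and locks the door. Push with the fingertips and never pinch; be gentle with both (the light latch and door must never feel more than 30 N), let go at the end, and leave the cup, record weight, cartridge stand and screwdriver where they are.

Things in the scene. Friction and masses are not known exactly. Their poses are not given: they have to be found in the camera images.
- box: Fixed plywood box, 220 (x) x 380 (y) x 120 mm high. Origin: centre of its underside, z up, y along its length. Roof 120 above the origin. In the roof a dark wood door (130 x 135, top face 10 above the roof) slides between two rails along box y: towards +y to shut, up to an aluminium jamb 14 high. A brass ridge 6.5 high stands on the door's +y edge.
- door (a joint): Opening of the sliding door, m: 0 = fully shut against its rigid stop, starts 0.05 to 0.08 open. It slides with 2 to 3 N of friction and stays where it is left.
- door_knob (a point): Centre (half-way up) of the white upright knob on the door, 18 in diameter, 36 tall, standing on the door's top face (knob from 10 to 46 above the roof). It stands at box x = 0, and at box y = -57.5 when the door is shut.
- latch_pivot (a point): Point on the latch's vertical axis at roof level (box x 0, y +110 mm). A brass cam ring round it (78 diameter, up to 23 high) is clocked by an unknown angle, up to 0.32 rad either way: its notch lies 0.8 to 1.8 rad on from where the arm starts. The notch's far wall is a rigid stop; there is about 5 of free play at the post. No more turning is needed after the drop.
- latch_post (a point): Centre of the red upright post (14 mm diameter, 40 tall) at the end of the latch's steel arm, 85 from the pivot axis. At the start it is 182 above the box's origin. The arm (16 wide, 8 thick) moves with it, its top face 20 below this point. The latch turns and is sprung down on the cam: the post keeps level, rises 5 on a ramp (4 to 14 N of push), then drops 11 into the notch, 6 below its start.
- latch (a joint): Turn of the latch arm, rad, growing counterclockwise from above; starts 0 to 0.2. At value q the arm points from the pivot (q - 2.971) rad counterclockwise from box +x. In the notch it points roughly to box -y, over the door's edge, and a pin under the post stands behind the door's ridge; if the door is not shut the pin lands on the ridge and the post drops less.
- cup: White porcelain cup, 76 in diameter, 80 tall; origin at the centre of its underside. A bystander.
- weight: Metal record weight, 76 in diameter, 42 tall; origin at the centre of its underside. A bystander.
- stand: Grey acrylic cartridge stand, 70 x 100, 43 tall; origin at the centre of its underside. A bystander.
- screwdriver: Black screwdriver lying on the shelf before the box, about 200 long; a bystander.

How it is judged:
On the way, in this order (a step that is already met when the one before it is completed fails the run):
1. the door is fully shut (value of joint door below 0.003 m and not (z of latch_post in the frame of box below 0.178 m)), for 0.2 s.
2. the latch post has been raised on the cam (z of latch_post in the frame of box above 0.185 m).
3. the latch post has dropped into the low notch (z of latch_post in the frame of box below 0.178 m), for 0.3 s.
At the end, for the whole second after the job is handed in: The door is within 3 mm of fully shut, the latch post sits in the low notch (its centre less than 178 mm above the box's origin, at least 4 mm below its start height, turned more than 0.7 rad) and is at rest (value of joint door below 0.003 m and z of latch_post in the frame of box below 0.178 m and value of joint latch above 0.7 rad and velocity of joint latch between -0.1 and 0.1 rad/s); the robot touches nothing.
It fails at once if the latch is pushed or squeezed with more than 30 N (contact force between any of the arm, the fingers and latch above 30 N).
It fails at once if the door is pushed or squeezed with more than 30 N (contact force between any of the arm, the fingers and door above 30 N).
It fails at once if a bystander is moved by more than 20 mm (distance of any of cup, weight, stand, screwdriver from where it was at the start of the episode above 0.02 m).
It also fails if it takes over 64 s, if anything falls off the work surface, if the arm or the gripper's body presses on something with over 40 N, if the wrist force passes 120 N, or if a joint passes its speed limit or range.

## Working session

There is one attempt and no reset: what is moved stays moved. The work goes in short steps, Python scripts to look and compute and a tool call to move; the robot and the scene stay as the last step left them, time stands still between calls to the robot, and variables do not carry over. Pictures are saved under pics/ and viewed, at most 10 in all, crops included, and the job is handed in when it is done.

Besides the shell and the picture viewer there is one more tool, called after "Emit:" as name(argument=value, ...), one argument or row to a line, values as JSON. drive_tool: Moves the arm, as the interface text tells. Its arguments: {"type":"object","properties":{"travel":{"type":"array","items":{"type":"array","items":{"type":"number"}}},"dr":{"type":"array","items":{"type":"array","items":{"type":"number"}}},"claw":{"type":"number"},"force":{"type":"number"}},"required":["travel","dr"]}

```bash
mkdir -p pics; ls; cat > h.py <<'E'
import numpy as np,cv2
from workcell import get_obs,snapshot,ticket
def cam(s):
    R=cv2.Rodrigues(np.array(s['rvec'],float))[0];t=np.array(s['tvec'],float).ravel();return R,t
def cloud(s):
    R,t=cam(s);K=s['mtx'];z=s['z_map'];v,u=np.indices(z.shape)
    P=np.stack([(u-K[0,2])/K[0,0]*z,(v-K[1,2])/K[1,1]*z,z],-1)
    return (P-t)@R   # world
E
python3 - <<'E'
from h import *
o=get_obs();print({k:np.round(v,3).tolist() for k,v in o.items()})
for n in('scene','side'):
    s=snapshot(n);np.savez(n+'.npz',**s);cv2.imwrite(f'pics/{n}0.png',s['img']);R,t=cam(s);print(n,-R.T@t,R[2])
E
```

```text
pics
{'t': 0.0, 'joint_pos': [1.328, 0.69, -0.195, 1.566, 0.157, 0.902, -0.215], 'joint_vel': [0.0, 0.0, 0.002, 0.0, 0.001, -0.001, -0.0], 'tau': [0.001, -52.757, -1.267, -15.343, -0.053, 0.007, 0.0], 'tool_pos': [0.171, -0.601, 0.302], 'ee_rot': [-3.14, 0.0, 0.277], 'ft_force': [-0.167, -0.122, 1.0], 'ft_torque': [0.019, 0.015, -0.008], 'finger_force': 0.0, 'opening': 0.088}
scene [ 0.64667327 -0.84854186  0.97970332] [-0.04460477  0.70516955 -0.70763432]
side [ 0.22669869 -0.73205408  0.81580173] [ 0.33418082  0.69070433 -0.64128832]
```

View pics/scene0.png

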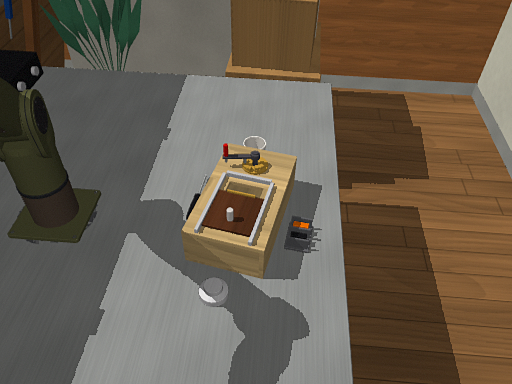

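View pics/side0.png

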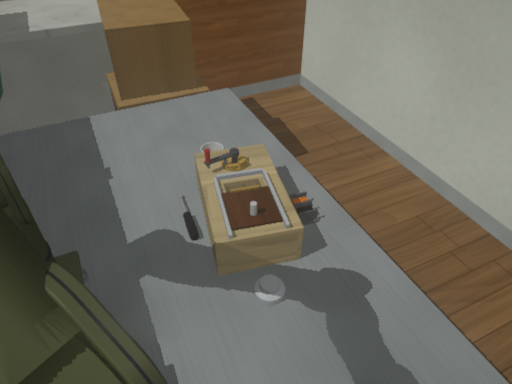

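The scene view shows the knob at (230,214), the red post at (226,150), the weight at (213,292), the stand at (300,235) and the cup behind at (255,143). In the side view the knob is at (253,209), the post at (208,156) and the screwdriver at (190,222).

```bash
cat > m.py <<'E'
from h import *
out={}
for n in('scene','side'):
    s=dict(np.load(n+'.npz'));P=cloud(s);hsv=cv2.cvtColor(s['img'],cv2.COLOR_BGR2HSV);H,S,V=cv2.split(hsv)
    x,y,z=P[...,0],P[...,1],P[...,2]
    ok=s['z_map']>0
    red=ok&((H<6)|(H>174))&(S>170)&(V>90)&(z>.12)&(z<.25)&(x>.3)&(x<.9)
    print(n,'red',red.sum(),P[red].mean(0),P[red].min(0),P[red].max(0))
    wh=ok&(S<40)&(V>150)&(z>.138)&(z<.18)&(x>.3)&(x<.9)&(abs(y)<.3)
    k,l,st,c=cv2.connectedComponentsWithStats(wh.astype(np.uint8))
    for i in range(1,k):
        if st[i,4]>15:print(' wh',st[i],P[l==i].mean(0),P[l==i].min(0),P[l==i].max(0))
    roof=ok&(H>10)&(H<28)&(S>50)&(V>120)&(abs(z-.12)<.006)&(x>.3)&(x<.9)&(abs(y)<.4)
    q=P[roof];r=cv2.minAreaRect((q[:,:2]*1000).astype(np.float32));print(' roof',roof.sum(),np.median(q[:,2]),r,cv2.boxPoints(r).tolist())
    for lo,hi,nm in((.02,.118,'low'),(.125,.26,'high')):
        m=ok&(z>lo)&(z<hi)&(x>.3)&(x<1)&(abs(y)<.45)
        k,l,st,c=cv2.connectedComponentsWithStats(m.astype(np.uint8))
        for i in range(1,k):
            if st[i,4]>40:print(' ',nm,st[i],P[l==i].mean(0).round(3),P[l==i].min(0).round(3),P[l==i].max(0).round(3))
E
python3 m.py
```

```text
scene red 51 [0.49512435 0.12648785 0.1857688 ] [0.48830263 0.12299446 0.16144537] [0.50023065 0.13318061 0.2040394 ]
 wh [227 207   6   6  26] [ 0.53263358 -0.08779113  0.16753999] [ 0.52637181 -0.09370042  0.16385686] [ 0.54003974 -0.07861274  0.17067856]
 roof 3655 0.12104686391968833 ((556.539794921875, 34.55841064453125), (387.6149597167969, 221.50311279296875), 78.58979797363281) [[409.6358337402344, -133.5084686279297], [626.7611694335938, -177.32884216308594], [703.4437255859375, 202.6252899169922], [486.31842041015625, 246.44566345214844]]
  low [243 136  23  14 238] [0.565 0.324 0.066] [0.528 0.232 0.036] [0.601 0.341 0.118]
  low [ 181  162  115  112 2413] [ 0.554 -0.118  0.07 ] [ 0.411 -0.176  0.02 ] [0.702 0.197 0.118]
  low [228 182  35   9  78] [0.557 0.06  0.113] [0.51  0.047 0.106] [0.608 0.07  0.118]
  low [186 193  15  25 104] [0.402 0.057 0.028] [ 0.389 -0.071  0.02 ] [0.439 0.106 0.118]
  low [286 215  27  32 564] [ 0.72  -0.027  0.037] [ 0.685 -0.071  0.02 ] [0.756 0.024 0.048]
  low [199 277  30  27 602] [ 0.507 -0.24   0.033] [ 0.469 -0.272  0.02 ] [ 0.544 -0.
[... 700 characters left out ...]
89062], [485.6676025390625, 243.587646484375]]
  low [200 141  23  11 157] [0.572 0.327 0.073] [0.526 0.287 0.052] [0.601 0.342 0.087]
  low [ 195  161  108  110 2500] [ 0.508 -0.129  0.071] [ 0.411 -0.173  0.02 ] [0.628 0.241 0.118]
  low [223 179  37   7  71] [0.565 0.06  0.114] [0.513 0.033 0.11 ] [0.611 0.071 0.118]
  low [288 191  30  28 472] [ 0.719 -0.027  0.039] [ 0.684 -0.067  0.02 ] [0.754 0.026 0.049]
  low [183 210  15  27 211] [0.401 0.054 0.026] [0.387 0.008 0.02 ] [0.416 0.119 0.031]
  low [254 274  31  28 668] [ 0.501 -0.238  0.034] [ 0.467 -0.268  0.02 ] [ 0.541 -0.192  0.048]
  high [ 204  147   86   92 3390] [ 0.542 -0.013  0.137] [ 0.446 -0.161  0.125] [0.646 0.209 0.205]
```

Box is at (0.556, 0.035) with yaw -0.199. The door is about 67 mm open and the latch is at about 0.19 rad; both match the heights and radii given. I'll turn the tool to yaw 1.372 with the fingers shut.

Emit:
drive_tool(
  travel=[
    [0, 0, 0],
    [0, 0, 0],
    [0, 0, 0],
    [0, 0, 0],
  ],
  dr=[
    [0, 0, -0.137],
    [0, 0, -0.137],
    [0, 0, -0.137],
    [0, 0, -0.137],
  ],
  claw=0,
  force=10,
)

```text
t: 0.5
tool_pos: [0.1707, -0.6009, 0.3022]
ee_rot: [-3.141, -0.0, 0.831]
ft_force: [-0.7, -0.8, -0.3]
opening: 0.0583
finger_force: 0.0
```

Emit:
drive_tool(
  travel=[
    [0, 0, 0],
    [0, 0, 0],
    [0, 0, 0],
    [0, 0, 0],
    [0, 0, 0],
  ],
  dr=[
    [0, 0, -0.137],
    [0, 0, -0.137],
    [0, 0, -0.137],
    [0, 0, -0.137],
    [0, 0, 0],
  ],
)

```text
t: 1.0
tool_pos: [0.1704, -0.601, 0.3021]
ee_rot: [-3.141, -0.001, 1.373]
ft_force: [-0.4, -0.4, 0.0]
opening: 0.0181
finger_force: 0.0
```

```bash
cat >> h.py <<'E'
from scipy.spatial.transform import Rotation as Ro
C=np.array([.5563,.0347]);YAW=-.199
def b2w(x,y): c,s=np.cos(YAW),np.sin(YAW);return C+[c*x-s*y,s*x+c*y]
def w2b(p): c,s=np.cos(YAW),np.sin(YAW);d=np.array(p)[:2]-C;return np.array([c*d[0]+s*d[1],-s*d[0]+c*d[1]])
def go(bx,by,z,yaw):
    o=get_obs();R=Ro.from_euler('xyz',o['ee_rot']);T=Ro.from_euler('xyz',[np.pi,0,yaw])
    d=R.inv().apply(np.r_[b2w(bx,by),z]-o['tool_pos'])*100
    print('t',o['t'],'pos',np.round(o['tool_pos'],4),'rot',np.round(o['ee_rot'],3),'box',w2b(o['tool_pos']).round(4),'F',np.round(o['ft_force'],2),'q7',o['joint_pos'][6],'op',o['opening'])
    print('delta cm',d.round(2),'rotvec',(R.inv()*T).as_rotvec().round(3))
E
python3 -c "
from h import *
go(0,-.168,.303,1.372)"
```

```text
t 1.0 pos [ 0.1704 -0.601   0.3021] rot [-3.141e+00 -1.000e-03  1.373e+00] box [-0.2526 -0.6995] F [-0.43 -0.44  0.04] q7 0.6676003723069149 op 0.01813439676834241
delta cm [ 5.312e+01  2.532e+01 -3.000e-02] rotvec [-0.    -0.001  0.001]
```

Emit:
drive_tool(
  travel=[
    [3.3, 1.6, 0],
    [3.3, 1.6, 0],
    [3.3, 1.6, 0],
    [3.3, 1.6, 0],
    [3.3, 1.6, 0],
  ],
  dr=[
    [0, 0, 0],
    [0, 0, 0],
    [0, 0, 0],
    [0, 0, 0],
    [0, 0, 0],
  ],
)

```text
t: 1.5
tool_pos: [0.2823, -0.4539, 0.3027]
ee_rot: [-3.142, -0.0, 1.369]
ft_force: [-0.3, -0.6, 0.4]
opening: 0.0004
finger_force: 0.0
```

Emit:
drive_tool(
  travel=[
    [3.3, 1.6, 0],
    [3.3, 1.6, 0],
    [3.3, 1.6, 0],
    [3.3, 1.6, 0],
    [3.3, 1.6, 0],
  ],
  dr=[
    [0, 0, 0],
    [0, 0, 0],
    [0, 0, 0],
    [0, 0, 0],
    [0, 0, 0],
  ],
)

```text
t: 2.0
tool_pos: [0.3933, -0.3079, 0.3027]
ee_rot: [3.142, 0.0, 1.369]
ft_force: [0.8, -0.3, 0.1]
opening: 0.0003
finger_force: 0.0
```

Emit:
drive_tool(
  travel=[
    [3.3, 1.6, 0],
    [3.3, 1.6, 0],
    [3.3, 1.6, 0],
    [3.3, 1.6, 0],
    [0, 0, 0],
  ],
  dr=[
    [0, 0, 0],
    [0, 0, 0],
    [0, 0, 0],
    [0, 0, 0],
    [0, 0, 0],
  ],
)

```text
t: 2.5
tool_pos: [0.4848, -0.1867, 0.3032]
ee_rot: [3.138, -0.004, 1.378]
ft_force: [0.6, 0.7, 0.0]
opening: 0.0004
finger_force: 0.0
```

```bash
python3 -c "
from h import *
go(0,-.168,.206,1.372)"
```

```text
t 2.5 pos [ 0.4848 -0.1867  0.3032] rot [ 3.138 -0.004  1.378] box [-0.0263 -0.2311] F [0.59 0.66 0.05] q7 -0.28238232511583783 op 0.0004009243021901058
delta cm [6.25 2.64 9.76] rotvec [ 0.003 -0.004  0.006]
```

Emit:
drive_tool(
  travel=[
    [2.1, 0.9, 0],
    [2.1, 0.9, 0],
    [2.05, 0.85, 0],
    [0, 0, 2.5],
    [0, 0, 2.5],
  ],
  dr=[
    [0, 0, 0],
    [0, 0, 0],
    [0, 0, 0],
    [0, 0, 0],
    [0, 0, 0],
  ],
)

```text
t: 3.0
tool_pos: [0.52, -0.1363, 0.2526]
ee_rot: [3.14, 0.0, 1.37]
ft_force: [0.1, 0.2, -0.7]
opening: 0.0007
finger_force: 0.0
```

Emit:
drive_tool(
  travel=[
    [0, 0, 2],
    [0, 0, 1.5],
    [0, 0, 1],
    [0, 0, 0],
    [0, 0, 0],
  ],
  dr=[
    [0, 0, 0],
    [0, 0, 0],
    [0, 0, 0],
    [0, 0, 0],
    [0, 0, 0],
  ],
)

```text
t: 3.5
tool_pos: [0.5197, -0.1365, 0.2081]
ee_rot: [3.141, 0.0, 1.372]
ft_force: [-1.3, -0.1, -0.5]
opening: 0.0006
finger_force: 0.0
```

```bash
python3 -c "
from h import *
go(0,-.0755,.206,1.372)
s=snapshot('side');cv2.imwrite('pics/side1.png',cv2.resize(s['img'][120:320,130:390],None,fx=3,fy=3))"
```

```text
t 3.5 pos [ 0.5197 -0.1365  0.2081] rot [3.141 0.    1.372] box [-0.002  -0.1751] F [-1.27 -0.11 -0.48] q7 -0.4796044720522303 op 0.0006463317135281315
delta cm [9.96 0.2  0.2 ] rotvec [ 0.  0. -0.]
```

View pics/side1.png

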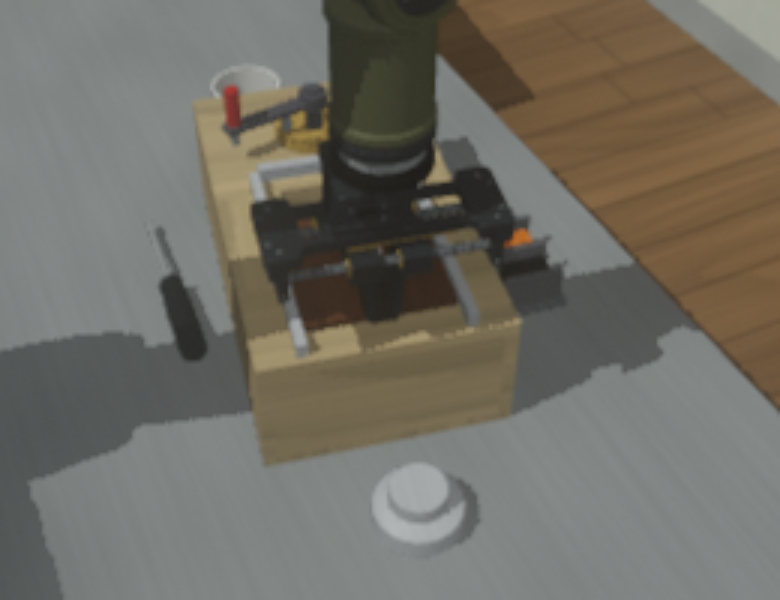

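The closed fingers hang just behind the knob, over the near edge of the door, and the rails are clear. The push is gentle, in small rows.

Emit:
drive_tool(
  travel=[
    [0.5, 0.1, 0],
    [0.5, 0.1, 0],
    [0.4, 0, 0],
    [0.4, 0, 0],
    [0.3, 0, 0],
  ],
  dr=[
    [0, 0, 0],
    [0, 0, 0],
    [0, 0, 0],
    [0, 0, 0],
    [0, 0, 0],
  ],
)

```text
t: 4.05
tool_pos: [0.5258, -0.1154, 0.2078]
ee_rot: [3.141, -0.0, 1.373]
ft_force: [-0.9, 0.0, -0.3]
opening: 0.0001
finger_force: 0.0
```

Emit:
drive_tool(
  travel=[
    [0.3, 0, 0],
    [0.2, 0, 0],
    [0.2, 0, 0],
    [0.2, 0, 0],
    [0.2, 0, 0],
  ],
  dr=[
    [0, 0, 0],
    [0, 0, 0],
    [0, 0, 0],
    [0, 0, 0],
    [0, 0, 0],
  ],
)

```text
t: 4.55
tool_pos: [0.5278, -0.1052, 0.2077]
ee_rot: [-3.142, 0.0, 1.373]
ft_force: [0.4, -0.7, 0.6]
opening: 0.0007
finger_force: 0.0
```

Emit:
drive_tool(
  travel=[
    [0.2, 0, 0],
    [0.2, 0, 0],
    [0.2, 0, 0],
    [0.2, 0, 0],
    [0.2, 0, 0],
  ],
  dr=[
    [0, 0, 0],
    [0, 0, 0],
    [0, 0, 0],
    [0, 0, 0],
    [0, 0, 0],
  ],
)

```text
t: 5.05
tool_pos: [0.5297, -0.0957, 0.2077]
ee_rot: [-3.142, 0.001, 1.372]
ft_force: [-0.3, -2.6, 0.7]
opening: 0.0005
finger_force: 1.3
```

Emit:
drive_tool(
  travel=[
    [0.3, 0, 0],
    [0.3, 0, 0],
    [0.3, 0, 0],
    [0.3, 0, 0],
    [0.3, 0, 0],
  ],
  dr=[
    [0, 0, 0],
    [0, 0, 0],
    [0, 0, 0],
    [0, 0, 0],
    [0, 0, 0],
  ],
)

```text
t: 5.55
tool_pos: [0.5328, -0.0804, 0.2077]
ee_rot: [-3.142, 0.0, 1.373]
ft_force: [0.1, -2.1, 0.7]
opening: 0.0006
finger_force: 1.3
```

```bash
python3 -c "
from h import *
go(0,-.0755,.206,1.372)"
```

```text
t 5.55 pos [ 0.5328 -0.0804  0.2077] rot [-3.142  0.     1.373] box [-0.0003 -0.1175] F [ 0.15 -2.1   0.69] q7 -0.570312038731367 op 0.0006234613902706629
delta cm [4.2  0.03 0.17] rotvec [-0.     0.     0.001]
```

Emit:
drive_tool(
  travel=[
    [0.4, 0, 0],
    [0.4, 0, 0],
    [0.4, 0, 0],
    [0.4, 0, 0],
    [0.4, 0, 0],
  ],
  dr=[
    [0, 0, 0],
    [0, 0, 0],
    [0, 0, 0],
    [0, 0, 0],
    [0, 0, 0],
  ],
)

```text
t: 6.05
tool_pos: [0.5368, -0.0608, 0.2077]
ee_rot: [3.142, 0.0, 1.373]
ft_force: [0.3, -3.3, 0.4]
opening: 0.0009
finger_force: 1.3
```

Emit:
drive_tool(
  travel=[
    [0.3, 0, 0],
    [0.3, 0, 0],
    [0.3, 0, 0],
    [0.2, 0, 0],
    [0.2, 0, 0],
  ],
  dr=[
    [0, 0, 0],
    [0, 0, 0],
    [0, 0, 0],
    [0, 0, 0],
    [0, 0, 0],
  ],
)

```text
t: 6.55
tool_pos: [0.5393, -0.0483, 0.2077]
ee_rot: [3.142, 0.0, 1.373]
ft_force: [-1.3, -3.2, 0.6]
opening: 0.0007
finger_force: 1.3
```

Emit:
drive_tool(
  travel=[
    [0.1, 0, 0],
    [0.1, 0, 0],
    [0.1, 0, 0],
    [0.1, 0, 0],
    [0.1, 0, 0],
  ],
  dr=[
    [0, 0, 0],
    [0, 0, 0],
    [0, 0, 0],
    [0, 0, 0],
    [0, 0, 0],
  ],
)

```text
t: 7.05
tool_pos: [0.5402, -0.0435, 0.2077]
ee_rot: [3.142, 0.0, 1.373]
ft_force: [0.3, -2.1, 0.2]
opening: 0.0004
finger_force: 1.3
```

```bash
python3 -c "
from h import *
go(0,-.0755,.206,1.372)"
```

```text
t 7.05 pos [ 0.5402 -0.0435  0.2077] rot [3.142 0.    1.373] box [-0.0003 -0.0798] F [ 0.35 -2.11  0.17] q7 -0.6279537967812737 op 0.00037780452442458804
delta cm [0.43 0.03 0.17] rotvec [0.    0.    0.001]
```

Emit:
drive_tool(
  travel=[
    [0.07, 0, 0],
    [0.07, 0, 0],
    [0.07, 0, 0],
    [0.04, 0, 0],
    [0.04, 0, 0],
  ],
  dr=[
    [0, 0, 0],
    [0, 0, 0],
    [0, 0, 0],
    [0, 0, 0],
    [0, 0, 0],
  ],
)

```text
t: 7.55
tool_pos: [0.5408, -0.0406, 0.2077]
ee_rot: [3.142, 0.0, 1.373]
ft_force: [1.1, -2.6, -0.1]
opening: 0.0006
finger_force: 1.2
```

Emit:
drive_tool(
  travel=[
    [0.04, 0, 0],
    [0.04, 0, 0],
    [0.04, 0, 0],
  ],
  dr=[
    [0, 0, 0],
    [0, 0, 0],
    [0, 0, 0],
  ],
)

```text
t: 7.85
tool_pos: [0.5411, -0.0394, 0.2077]
ee_rot: [3.142, 0.0, 1.373]
ft_force: [-0.0, -2.8, -0.8]
opening: 0.0004
finger_force: 1.2
```

Emit:
drive_tool(
  travel=[
    [0.04, 0, 0],
    [0.04, 0, 0],
    [0.04, 0, 0],
  ],
  dr=[
    [0, 0, 0],
    [0, 0, 0],
    [0, 0, 0],
  ],
)

```text
t: 8.15
tool_pos: [0.5411, -0.0392, 0.2077]
ee_rot: [-3.141, 0.001, 1.372]
ft_force: [-0.5, -6.1, 1.0]
opening: 0.0004
finger_force: 2.8
```

Emit:
drive_tool(
  travel=[
    [0.03, 0, 0],
    [0, 0, 0],
    [0, 0, 0],
    [0, 0, 0],
  ],
  dr=[
    [0, 0, 0],
    [0, 0, 0],
    [0, 0, 0],
    [0, 0, 0],
  ],
)

```text
t: 8.55
tool_pos: [0.5411, -0.0392, 0.2077]
ee_rot: [-3.141, 0.002, 1.372]
ft_force: [0.3, -5.6, 1.0]
opening: 0.0006
finger_force: 2.7
```

The tool stopped at box y -75.5 mm, the expected fully shut position. Backing off, then lifting over to the latch.

Emit:
drive_tool(
  travel=[
    [-0.5, 0, 0],
    [-1.5, 0, 0],
    [0, 0, -3],
    [0, 0, -4],
    [0, 0, -3],
  ],
  dr=[
    [0, 0, 0],
    [0, 0, 0],
    [0, 0, 0],
    [0, 0, 0],
    [0, 0, 0],
  ],
)

```text
t: 9.05
tool_pos: [0.5375, -0.0578, 0.3095]
ee_rot: [3.141, -0.001, 1.373]
ft_force: [0.4, -0.7, -0.5]
opening: 0.0004
finger_force: 0.0
```

Emit:
drive_tool(
  travel=[
    [0, 0, 0],
    [0, 0, 0],
    [0, 0, 0],
  ],
  dr=[
    [0, 0, -0.121],
    [0, 0, -0.121],
    [0, 0, -0.121],
  ],
)

```text
t: 9.35
tool_pos: [0.5373, -0.0579, 0.3081]
ee_rot: [3.141, -0.0, 1.741]
ft_force: [-0.7, -0.4, 0.5]
opening: 0.0006
finger_force: 0.0
```

```bash
python3 -c "
from h import *
go(-.0905,.1088,.3,1.736)
for n in ('scene','side'):
    s=snapshot(n);np.savez(n+'.npz',**s)
    P=cloud(s);H,S,V=cv2.split(cv2.cvtColor(s['img'],cv2.COLOR_BGR2HSV));z=P[...,2]
    wh=(S<40)&(V>120)&(z>.15)&(z<.18);q=P[wh];q=q[np.linalg.norm(q[:,:2]-b2w(0,-.06),axis=1)<.04]
    if len(q):print(n,'knob',len(q),[w2b(a).round(4).tolist() for a in (q.min(0),q.max(0),q.mean(0))])
    m=((H<6)|(H>174))&(S>150)&(V>60)&(z>.15)&(z<.215);q=P[m];q=q[np.linalg.norm(q[:,:2]-b2w(-.08,.08),axis=1)<.05]
    t=q[q[:,2]>.2]
    if len(t):print(n,'post',len(q),len(t),w2b(t.mean(0)),t[:,2].mean())
"
```

```text
t 9.35 pos [ 0.5373 -0.0579  0.3081] rot [ 3.141 -0.     1.741] box [-0.0004 -0.0945] F [-0.66 -0.37  0.47] q7 -0.22475516691700587 op 0.0005763977934913028
delta cm [22.21 -1.07  0.81] rotvec [ 0.001 -0.     0.005]
scene knob 34 [[-0.0033, -0.0711], [0.0066, -0.0472], [0.0029, -0.0612]]
side knob 1 [[-0.0016, -0.0541], [-0.0016, -0.0541], [-0.0016, -0.0541]]
side post 36 7 [-0.0810103   0.07983532] 0.20307789884005514
```

Emit:
drive_tool(
  travel=[
    [3.7, -0.2, 0],
    [3.7, -0.2, 0],
    [3.7, -0.2, 0],
    [3.7, -0.2, 0],
    [3.7, -0.2, 0],
  ],
  dr=[
    [0, 0, 0],
    [0, 0, 0],
    [0, 0, 0],
    [0, 0, 0],
    [0, 0, 0],
  ],
)

```text
t: 9.95
tool_pos: [0.4966, 0.1245, 0.3077]
ee_rot: [3.142, -0.001, 1.732]
ft_force: [0.4, 0.5, 0.2]
opening: 0.0007
finger_force: 0.0
```

Emit:
drive_tool(
  travel=[
    [3.7, -0.1, 0],
    [0, 0, 0],
    [0, 0, 2],
    [0, 0, 0],
  ],
  dr=[
    [0, 0, 0],
    [0, 0, 0],
    [0, 0, 0],
    [0, 0, 0],
  ],
)

```text
t: 10.35
tool_pos: [0.4892, 0.1583, 0.2861]
ee_rot: [-3.138, 0.002, 1.734]
ft_force: [-0.8, -0.5, 0.1]
opening: 0.0007
finger_force: 0.0
```

```bash
python3 -c "
from h import *
go(-.0905,.1088,.236,1.736)"
```

```text
t 10.35 pos [0.4892 0.1583 0.2861] rot [-3.138e+00  2.000e-03  1.734e+00] box [-0.0902  0.1079] F [-0.76 -0.51  0.13] q7 -0.6745186275577587 op 0.0006662482958953123
delta cm [0.1  0.03 5.01] rotvec [-0.004  0.002 -0.002]
```

Emit:
drive_tool(
  travel=[
    [0, 0, 2],
    [0, 0, 1.5],
    [0, 0, 1],
    [0, 0, 0.5],
    [0, 0, 0],
  ],
  dr=[
    [0, 0, 0],
    [0, 0, 0],
    [0, 0, 0],
    [0, 0, 0],
    [0, 0, 0],
  ],
)

```text
t: 10.85
tool_pos: [0.4901, 0.1592, 0.2375]
ee_rot: [-3.141, 0.0, 1.735]
ft_force: [0.3, 0.4, 1.0]
opening: 0.0008
finger_force: 0.0
```

```bash
python3 -c "
from h import *
go(-.0905,.1088,.236,1.736)
s=snapshot('side');a=cv2.resize(s['img'][110:250,160:310],None,fx=4,fy=4);cv2.imwrite('pics/side2.png',a)"
```

```text
t 10.85 pos [0.4901 0.1592 0.2375] rot [-3.141  0.     1.735] box [-0.0895  0.1089] F [0.32 0.42 1.01] q7 -0.734017451645735 op 0.0008301572045335648
delta cm [ 0.02 -0.1   0.15] rotvec [-0.001  0.    -0.001]
```

View pics/side2.png

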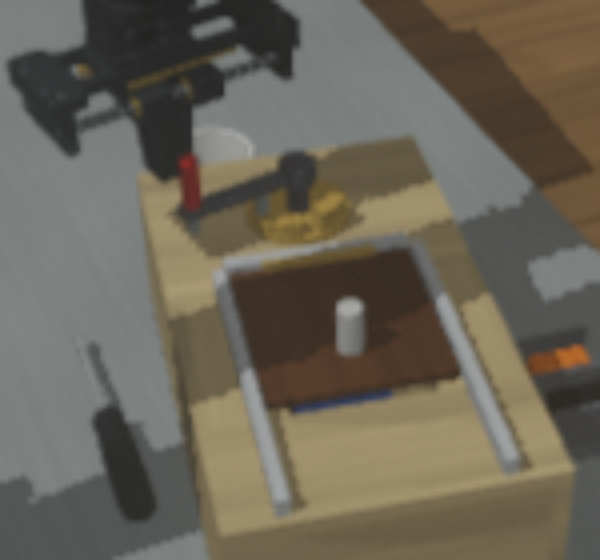

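The door is shut against the jamb. The fingers hang just behind the red post, which is at crop (190,180) with the knob at (350,325). Approaching the post and starting the arc.

Emit:
drive_tool(
  travel=[
    [-0.3, -0.1, 0.1],
    [-0.4, 0, 0],
    [-0.3, 0, 0],
    [-0.2, 0, 0],
    [-0.2, 0, 0],
  ],
  dr=[
    [0, 0, 0],
    [0, 0, 0],
    [0, 0, 0],
    [0, 0, 0],
    [0, 0, 0],
  ],
)

```text
t: 11.4
tool_pos: [0.4913, 0.1464, 0.237]
ee_rot: [3.141, -0.002, 1.736]
ft_force: [-1.3, 3.2, 0.9]
opening: 0.0005
finger_force: 2.1
```

Emit:
drive_tool(
  travel=[
    [-0.17, -0.03, 0],
    [-0.17, -0.03, 0],
    [-0.17, -0.03, 0],
    [-0.17, -0.03, 0],
    [-0.17, -0.03, 0],
  ],
  dr=[
    [0, 0, -0.02],
    [0, 0, -0.02],
    [0, 0, -0.02],
    [0, 0, -0.02],
    [0, 0, -0.02],
  ],
)

```text
t: 11.9
tool_pos: [0.4915, 0.1375, 0.2367]
ee_rot: [3.141, -0.001, 1.838]
ft_force: [-0.8, 0.3, -0.0]
opening: 0.0006
finger_force: 0.0
```

```bash
cat > l.py <<'E'
from h import *
o=get_obs();yaw=o['ee_rot'][2];p=w2b(o['tool_pos'])-[0,.11]
a=yaw-YAW+np.pi/2; er=np.array([np.cos(a),np.sin(a)]);t=np.array([-er[1],er[0]])
print('t',o['t'],'turned from start (yaw)',(yaw-1.736+np.pi)%(2*np.pi)-np.pi,'rad',p@er,'tan',p@t,'z',o['tool_pos'][2],'F',np.round(o['ft_force'],1),'Ft',o['ft_force'][:2]@np.array([np.cos(a+np.pi/2+YAW),np.sin(a+np.pi/2+YAW)]))
for n in('scene','side'):
    s=snapshot(n);P=cloud(s);H,S,V=cv2.split(cv2.cvtColor(s['img'],cv2.COLOR_BGR2HSV));z=P[...,2]
    m=((H<6)|(H>174))&(S>150)&(V>60)&(z>.14)&(z<.215);q=P[m];q=q[np.linalg.norm(q[:,:2]-b2w(0,.11),axis=1)<.11]
    if len(q)>2:
        c=q[q[:,2]>q[:,2].max()-.004].mean(0);d=w2b(c)-[0,.11];print(n,len(q),'ztop',q[:,2].max().round(4),'r',np.hypot(*d).round(4),'q',(np.arctan2(d[1],d[0])+2.971).round(3))
E
python3 l.py
```

```text
t 11.9 turned from start (yaw) 0.1022555315624194 rad 0.08479392897271504 tan -0.01799468421661277 z 0.23673929447001477 F [-0.8  0.3 -0. ] Ft -0.5228059434414826
scene 57 ztop 0.2038 r 0.0853 q 0.289
side 36 ztop 0.204 r 0.0861 q 0.315
```

Emit:
drive_tool(
  travel=[
    [-0.3, -0.05, 0],
    [-0.3, -0.05, 0],
    [-0.3, -0.05, 0],
    [-0.3, -0.05, 0],
    [-0.3, -0.05, 0],
  ],
  dr=[
    [0, 0, -0.035],
    [0, 0, -0.035],
    [0, 0, -0.035],
    [0, 0, -0.035],
    [0, 0, -0.035],
  ],
)

```text
t: 12.5
tool_pos: [0.494, 0.1222, 0.2367]
ee_rot: [-3.141, -0.0, 2.013]
ft_force: [-1.0, 1.4, 0.7]
opening: 0.0005
finger_force: 1.7
```

Emit:
drive_tool(
  travel=[
    [-0.26, -0.05, 0],
    [-0.26, -0.05, 0],
    [-0.26, -0.05, 0],
    [-0.26, -0.05, 0],
    [-0.26, -0.05, 0],
  ],
  dr=[
    [0, 0, -0.03],
    [0, 0, -0.03],
    [0, 0, -0.03],
    [0, 0, -0.03],
    [0, 0, -0.03],
  ],
)

```text
t: 13.0
tool_pos: [0.4979, 0.1096, 0.2367]
ee_rot: [-3.141, -0.001, 2.163]
ft_force: [-4.3, 3.6, 1.8]
opening: 0.0003
finger_force: 3.0
```

```bash
python3 l.py
```

```text
t 13.0 turned from start (yaw) 0.4273928518002936 rad 0.08490080470408079 tan -0.017416014254265078 z 0.23670225832054534 F [-4.3  3.6  1.8] Ft -5.39067277348453
scene 64 ztop 0.2044 r 0.0852 q 0.606
side 38 ztop 0.2045 r 0.0881 q 0.615
```

Emit:
drive_tool(
  travel=[
    [-0.21, -0.04, 0],
    [-0.21, -0.04, 0],
    [-0.21, -0.04, 0],
    [-0.21, -0.04, 0],
    [-0.21, -0.04, 0],
  ],
  dr=[
    [0, 0, -0.025],
    [0, 0, -0.025],
    [0, 0, -0.025],
    [0, 0, -0.025],
    [0, 0, -0.025],
  ],
)

```text
t: 13.6
tool_pos: [0.5009, 0.1022, 0.2369]
ee_rot: [-3.141, -0.004, 2.29]
ft_force: [-7.4, 6.1, 4.2]
opening: 0.0005
finger_force: 3.3
```

```bash
python3 l.py
```

```text
t 13.6 turned from start (yaw) 0.5543561473858514 rad 0.08460844314337482 tan -0.02047056932225828 z 0.2369455031095329 F [-7.4  6.1  4.2] Ft -9.473861046300357
scene 61 ztop 0.2047 r 0.0855 q 0.687
side 43 ztop 0.206 r 0.0875 q 0.705
```

Emit:
drive_tool(
  travel=[
    [-0.17, -0.03, 0],
    [-0.17, -0.03, 0],
    [-0.17, -0.03, 0],
    [-0.17, -0.03, 0],
    [-0.17, -0.03, 0],
  ],
  dr=[
    [0, 0, -0.02],
    [0, 0, -0.02],
    [0, 0, -0.02],
    [0, 0, -0.02],
    [0, 0, -0.02],
  ],
)

```text
t: 14.2
tool_pos: [0.5056, 0.0943, 0.237]
ee_rot: [-3.141, -0.003, 2.39]
ft_force: [-9.9, 6.5, 7.4]
opening: 0.0004
finger_force: 5.7
```

```bash
python3 l.py
```

```text
t 14.2 turned from start (yaw) 0.6535819966012646 rad 0.08472956398189221 tan -0.019928647052935348 z 0.23701285952662118 F [-9.9  6.5  7.4] Ft -11.678036367095098
scene 63 ztop 0.205 r 0.0871 q 0.803
side 40 ztop 0.2066 r 0.0885 q 0.797
```

Emit:
drive_tool(
  travel=[
    [-0.15, -0.03, 0],
    [-0.15, -0.03, 0],
    [-0.15, -0.03, 0],
    [-0.15, -0.03, 0],
    [-0.15, -0.03, 0],
  ],
  dr=[
    [0, 0, -0.017],
    [0, 0, -0.017],
    [0, 0, -0.017],
    [0, 0, -0.017],
    [0, 0, -0.017],
  ],
)

```text
t: 14.8
tool_pos: [0.5111, 0.0874, 0.2369]
ee_rot: [-3.141, -0.002, 2.474]
ft_force: [-2.2, 1.5, 2.9]
opening: 0.0008
finger_force: 2.0
```

```bash
python3 l.py
```

```text
t 14.8 turned from start (yaw) 0.7380686828796392 rad 0.08477603419574377 tan -0.0184470124103493 z 0.2368902576083713 F [-2.2  1.5  2.9] Ft -2.6941751985558287
scene 59 ztop 0.2061 r 0.0856 q 0.886
side 42 ztop 0.2065 r 0.0875 q 0.901
```

Emit:
drive_tool(
  travel=[
    [-0.17, -0.03, 0],
    [-0.17, -0.03, 0],
    [-0.17, -0.03, 0],
    [-0.17, -0.03, 0],
  ],
  dr=[
    [0, 0, -0.02],
    [0, 0, -0.02],
    [0, 0, -0.02],
    [0, 0, -0.02],
  ],
)

```text
t: 15.3
tool_pos: [0.5157, 0.0823, 0.2366]
ee_rot: [-3.141, -0.002, 2.554]
ft_force: [-0.5, 0.8, 0.0]
opening: 0.0006
finger_force: 0.0
```

```bash
python3 l.py
```

```text
t 15.3 turned from start (yaw) 0.8179114662770939 rad 0.08470844108219236 tan -0.01843482002635255 z 0.2366092538626106 F [-0.5  0.8  0. ] Ft -0.8443161076738991
scene 59 ztop 0.2073 r 0.0872 q 0.97
side 24 ztop 0.2088 r 0.0883 q 1.021
```

Emit:
drive_tool(
  travel=[
    [-0.17, -0.03, 0],
    [-0.17, -0.03, 0],
    [-0.17, -0.03, 0],
    [-0.17, -0.03, 0],
  ],
  dr=[
    [0, 0, -0.02],
    [0, 0, -0.02],
    [0, 0, -0.02],
    [0, 0, -0.02],
  ],
)

```text
t: 15.8
tool_pos: [0.52, 0.0779, 0.2367]
ee_rot: [-3.14, -0.004, 2.634]
ft_force: [-10.2, 4.9, 7.3]
opening: 0.0004
finger_force: 6.0
```

```bash
python3 l.py
```

```text
t 15.8 turned from start (yaw) 0.897568657917307 rad 0.08473143661259876 tan -0.019251273656784182 z 0.23672559017466527 F [-10.2   4.9   7.3] Ft -11.281419380303273
scene 62 ztop 0.2092 r 0.0865 q 1.053
side 6 ztop 0.1759 r 0.0901 q 1.038
```

Emit:
drive_tool(
  travel=[
    [-0.13, -0.02, 0],
    [-0.13, -0.02, 0],
    [-0.13, -0.02, 0],
    [-0.13, -0.02, 0],
  ],
  dr=[
    [0, 0, -0.015],
    [0, 0, -0.015],
    [0, 0, -0.015],
    [0, 0, -0.015],
  ],
)

```text
t: 16.3
tool_pos: [0.5246, 0.0741, 0.2368]
ee_rot: [-3.14, -0.003, 2.693]
ft_force: [-8.6, 3.1, 7.9]
opening: 0.0005
finger_force: 4.7
```

```bash
python3 l.py
```

```text
t 16.3 turned from start (yaw) 0.9570147109280738 rad 0.08486979659525784 tan -0.01850237397418517 z 0.23677352181602093 F [-8.6  3.1  7.9] Ft -9.09488241229411
scene 59 ztop 0.2091 r 0.0882 q 1.122
side 6 ztop 0.1738 r 0.0881 q 1.116
```

Emit:
drive_tool(
  travel=[
    [-0.13, -0.02, 0],
    [-0.13, -0.02, 0],
    [-0.13, -0.02, 0],
    [-0.13, -0.02, 0],
  ],
  dr=[
    [0, 0, -0.015],
    [0, 0, -0.015],
    [0, 0, -0.015],
    [0, 0, -0.015],
  ],
)

```text
t: 16.8
tool_pos: [0.5315, 0.0698, 0.2366]
ee_rot: [-3.141, 0.001, 2.751]
ft_force: [-1.4, -0.6, 0.7]
opening: 0.0005
finger_force: 0.7
```

```bash
python3 l.py
```

```text
t 16.8 turned from start (yaw) 1.0146314658728741 rad 0.08492536635081849 tan -0.015310773679641851 z 0.23663150083330603 F [-1.4 -0.6  0.7] Ft -1.0872635397667805
scene 60 ztop 0.2087 r 0.0885 q 1.192
side 5 ztop 0.1772 r 0.0908 q 1.194
```

Emit:
drive_tool(
  travel=[
    [-0.13, -0.02, 0],
    [-0.13, -0.02, 0],
    [-0.13, -0.02, 0],
    [-0.13, -0.02, 0],
  ],
  dr=[
    [0, 0, -0.015],
    [0, 0, -0.015],
    [0, 0, -0.015],
    [0, 0, -0.015],
  ],
)

```text
t: 17.3
tool_pos: [0.5356, 0.0681, 0.2367]
ee_rot: [3.141, 0.001, 2.812]
ft_force: [-0.6, 0.3, -0.1]
opening: 0.0005
finger_force: 0.3
```

```bash
python3 l.py
```

```text
t 17.3 turned from start (yaw) 1.076497859306511 rad 0.08411961519677398 tan -0.016162261959021377 z 0.2366859984998711 F [-0.6  0.3 -0.1] Ft -0.6540093469795353
scene 60 ztop 0.2083 r 0.0876 q 1.259
side 8 ztop 0.177 r 0.0904 q 1.281
```

Emit:
drive_tool(
  travel=[
    [-0.13, -0.03, 0],
    [-0.13, -0.03, 0],
    [-0.13, -0.03, 0],
    [-0.13, -0.03, 0],
  ],
  dr=[
    [0, 0, -0.015],
    [0, 0, -0.015],
    [0, 0, -0.015],
    [0, 0, -0.015],
  ],
)

```text
t: 17.8
tool_pos: [0.5401, 0.0654, 0.2367]
ee_rot: [-3.142, 0.0, 2.872]
ft_force: [0.4, -0.1, 0.0]
opening: 0.0005
finger_force: 0.0
```

```bash
python3 l.py
```

```text
t 17.8 turned from start (yaw) 1.1359377085812898 rad 0.08448626232262053 tan -0.015982300384364607 z 0.23671599431933993 F [ 0.4 -0.1  0. ] Ft 0.41376539171582505
scene 55 ztop 0.1974 r 0.0885 q 1.453
side 16 ztop 0.1797 r 0.0927 q 1.4
```

The post dropped 11 mm and force is zero. Backing off and lifting.

Emit:
drive_tool(
  travel=[
    [0, 0, 0],
    [0.5, 0, 0],
    [1.0, 0, 0],
    [1, 0, 0],
    [0, 0, -3],
  ],
  dr=[
    [0, 0, 0],
    [0, 0, 0],
    [0, 0, 0],
    [0, 0, 0],
    [0, 0, 0],
  ],
)

```text
t: 18.4
tool_pos: [0.512, 0.0718, 0.2645]
ee_rot: [-3.137, -0.007, 2.874]
ft_force: [0.7, -0.9, -0.3]
opening: 0.0004
finger_force: 0.0
```

Emit:
drive_tool(
  travel=[
    [0, 0, -4],
    [0, 0, -4],
    [0, 0, -2],
    [0, 0, 0],
    [0, 0, 0],
  ],
  dr=[
    [0, 0, 0],
    [0, 0, 0],
    [0, 0, 0],
    [0, 0, 0],
    [0, 0, 0],
  ],
)

```text
t: 18.9
tool_pos: [0.515, 0.0721, 0.3664]
ee_rot: [-3.14, 0.0, 2.871]
ft_force: [0.4, -0.6, -0.0]
opening: 0.0005
finger_force: 0.0
```

```bash
python3 l.py; python3 -c "
from h import *
s=snapshot('scene');cv2.imwrite('pics/fin.png',cv2.resize(s['img'][120:310,170:330],None,fx=3,fy=3))"
```

```text
t 18.9 turned from start (yaw) 1.135279715138343 rad 0.08469354293968197 tan -0.04193617103262119 z 0.3664170743203235 F [ 0.4 -0.6 -0. ] Ft 0.5527882186605829
scene 62 ztop 0.1973 r 0.088 q 1.439
side 53 ztop 0.1989 r 0.0864 q 1.412
```

View pics/fin.png

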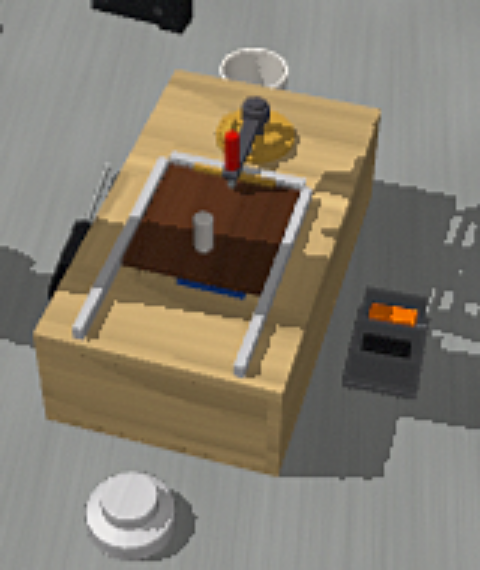

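The door is shut with its edge at the jamb. The red post, at crop (232,155), sits down in the notch over the door edge. The gripper is clear and the bystanders are where they were.

```bash
python3 -c "
from h import *
print(ticket.close_job())"
```

```text
the job is handed in; nothing more can be done
None
```

The door is pushed fully shut and the latch post has dropped 11 mm into the notch and locked it; the gripper is clear, the bystanders look unmoved, measured push forces stayed under about 15 N, and the job is handed in (no verdict was returned).

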